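# Change the filter in the lamp's filter drawer

### The job

Pull the filter drawer out of the light box by its post, lift the green filter out and stand it fully down in the free slot of the white rack, then slide the amber filter from the rack fully down into the drawer and push the drawer fully home so that its front plate closes the box. The filters are glass: keep them upright and lower them into their slots gently rather than letting them drop, and leave the blue filter and the other things on the table where they are.

Things in the scene. Friction and masses are not known exactly. Their poses are not given: they have to be found in the camera images.
- light_box: Fixed cream metal box 98 x 78 x 139 mm tall, open at its front, finned black lamp head on its left (to y = 108 mm), capped port on its right (to y = -80 mm). Origin: on the table under the light axis; x points along the rail into the box, z up. Roof from x = -50 (front edge) to 48 mm. A 40 mm wide rail, upper face at z = 15 mm, runs out towards the robot to an end stop at x = -155 mm.
- drawer: Filter drawer on the rail, 0.6 kg; it can only slide along x. Origin: slot centre, at the rail's upper face; axes as the light box's. Home (shut): its origin is at x = 0 of the light box and its 74 mm wide dark front plate (x = -57 to -50, up to z = 120 mm) lies on the box's front edge; fully out: x = -105 mm. Starts 12 to 50 mm out.
- drawer_slot (a point): Floor centre of the drawer's filter slot, 10 mm above the drawer's origin. The slot lies along x: 63 mm long, 10.4 mm wide, chamfered mouth 48 mm above this point; a filter stands in it with its width along x. Filters pass in and out, straight up, only when the drawer is at least 90 mm out.
- post (a point): Upright grip post of the drawer, aluminium, 16 mm diameter, with a 19 mm black cap. This point: on its axis, 93.5 mm before the drawer's origin; the post reaches from 21 mm below to 26 mm above it. The front plate stands 36 mm behind it and reaches 69 mm above it.
- green_filter: Black frame 60 wide x 8 thick x 72 mm tall with green glass, lower corners cut 5 x 5 mm; on top a ribbed green grip tab, 34 wide x 10.6 thick, z = 72 to 100 mm. Origin: centre of the underside; x along the width, y through the thickness, z up. Alike both ways round; 0.11 kg. At the start it stands in the drawer's slot.
- amber_filter: Black frame 60 wide x 8 thick x 72 mm tall with amber glass, lower corners cut 5 x 5 mm; on top a ribbed amber grip tab, 34 wide x 10.6 thick, z = 72 to 100 mm. Origin: centre of the underside; x along the width, y through the thickness, z up. Alike both ways round; 0.11 kg. At the start it stands in one of the rack's slots.
- blue_filter: Black frame 60 wide x 8 thick x 72 mm tall with blue glass, lower corners cut 5 x 5 mm; on top a ribbed blue grip tab, 34 wide x 10.6 thick, z = 72 to 100 mm. Origin: centre of the underside; x along the width, y through the thickness, z up. Alike both ways round; 0.11 kg. Stands in one of the rack's slots and stays there.
- rack: Fixed white rack block 78 (x) x 134 (y) x 42 mm tall with three upright slots that lie along its x and are 42 mm apart along its y; each 63 mm long, 10.6 mm wide with chamfered mouth at z = 42 mm and floor at z = 10 mm. Origin: centre of the underside. Amber and blue filter stand in two slots, the third is free; which is which varies.
- slot0 (a point): Floor centre of the rack slot at its y = -42 mm; axes as the rack's.
- slot1 (a point): Floor centre of the rack's middle slot; axes as the rack's.
- slot2 (a point): Floor centre of the rack slot at its y = +42 mm; axes as the rack's.
- blower: Black rubber lens blower standing upright, bulb 60 mm across, 105 mm tall with red nozzle; origin at the centre of its underside. Bystander.
- lens_cleaner: Pump bottle of lens cleaner, 35 mm across, 108 mm tall; origin at the centre of its underside. Bystander.
- objective_jar: Objective container with black screw cap, 42 mm across, 58 mm tall; origin at the centre of its underside. Bystander.
Things that resemble listed ones, but are neither listed nor needed, are in the scene too. Leave any pink look-alike of the green_filter alone.

How it is judged:
On the way, in this order (a step that is already met when the one before it is completed fails the run):
1. the green filter stands fully down in a slot of the rack ((horizontal distance between green_filter and slot0 below 0.005 m or horizontal distance between green_filter and slot1 below 0.005 m or horizontal distance between green_filter and slot2 below 0.005 m) and z of green_filter in the frame of rack below 0.014 m and angle between green_filter's own z axis and vertical below 0.1 rad), for 0.2 s.
2. the amber filter stands fully down in the drawer's slot (x of amber_filter in the frame of drawer between -0.004 and 0.004 m and y of amber_filter in the frame of drawer between -0.0035 and 0.0035 m and z of amber_filter in the frame of drawer below 0.014 m and angle between amber_filter's own z axis and vertical below 0.1 rad), for 0.2 s.
3. the drawer is home with the amber filter in it (all of step 2 and x of drawer in the frame of light_box above -0.005 m), for 0.2 s.
At the end, for the whole second after the job is handed in: Green filter upright in a rack slot (within 5 mm of its centre, foot less than 4 mm above its floor), amber filter upright in the drawer's slot (foot less than 4 mm above its floor, within 4 mm of its centre), drawer within 5 mm of home, all at rest (all of step 1 and all of step 3 and linear speed of each of amber_filter, green_filter, drawer below 0.02 m/s); the robot touches nothing.
It fails at once if a filter tips by more than 35 degrees (angle between any of amber_filter, green_filter, blue_filter's own z axis and vertical above 0.61 rad).
It fails at once if a filter strikes or is pressed on the drawer or the rack with more than 40 N (contact force between any of amber_filter, green_filter and drawer above 40 N or contact force between any of amber_filter, green_filter and rack above 40 N).
It fails at once if a filter is dropped (falls freely by more than about 12 mm) ((linear speed of amber_filter above 0.5 m/s and contact force between the fingers and amber_filter below 0.05 N) or (linear speed of green_filter above 0.5 m/s and contact force between the fingers and green_filter below 0.05 N)).
It fails at once if the blue filter is moved by more than 15 mm (distance of blue_filter from where it was at the start of the episode above 0.015 m).
It fails at once if a bystander is moved by more than 25 mm or tips over (distance of any of blower, lens_cleaner, objective_jar from where it was at the start of the episode above 0.025 m or angle between any of blower, lens_cleaner, objective_jar's own z axis and vertical above 0.4 rad).
It also fails if it takes over 69 s, if anything falls off the work surface, if the arm or the gripper's body presses on something with over 40 N, if the wrist force passes 120 N, or if a joint passes its speed limit or range.

### The arm

A 6-joint arm with a two-finger parallel gripper is mounted at the origin on a cart in front of the work surface, level with it; the furniture and walls round the work are solid. World frame = base frame: x ahead of the robot, y to its left, z up, the work surface at z = 0. Lengths are in m, angles in rad, forces in N, time in s.
With the tool pointing down it reaches from about 0.35 to 0.775 m from the base axis. Payload 7.3 kg.
Tool frame: the origin (TCP) lies on the mounting face of the last link; the fingertips stand 178 mm ahead of it and the grasp point (between the pads) lies 159 mm ahead of it (robot.tcp_to_tips is the distance from the TCP to the fingertips, in m); z points along the fingers, y is the direction in which the jaws open and shut (so a half turn about z gives the same grasp; the last joint's range is limited). The gripper opens to 92 mm and grips with 3 to 60 N. Pads are 19 mm wide; open, the fingers measure 130 mm over their backs; the gripper's body (75 mm by 190 mm) begins 47 mm behind the grasp point.
Start: joints at [1.039, 0.342, 1.524, -0, 1.275, -0.146], TCP at [0.198, 0.486, 0.405] pointing down, gripper open.
Joint ranges: [-2.53, 2.53], [-0.77, 2.02], [0.04, 2.7], [-1, 4.14], [0.28, 2.66], [-3.11, 3.11]. Speed limits (rad/s): [2.57, 2.57, 3.14, 3.14, 3.14, 3.14].

### API

Orientations are given as [roll, pitch, yaw] about the fixed x, y, z axes, in that order (R = Rz(yaw) Ry(pitch) Rx(roll)).
In Python, from cell import robot, viewer gives the robot as it stands.
- The arm moves only by the shell command python3 -m creep 'ROWS' [OPENING] [FORCE]. ROWS is JSON, a list that holds one entry, the list of rows, each a list of 6 numbers: the shift along the world's x, y, z in mm, then the turn, a rotation vector about the world's x, y, z in degrees. A call has 1 to 5 rows; each row shifts and turns the pose as measured when the row begins; what a row does not reach is not made up. A row lasts 1/12 s, in which the tool goes at most 41.7 mm and 7.16 degrees, less where a joint would pass 70% of its speed; a pose out of reach is approached as far as the arm can. A call with a gripper value outside its range is refused whole. OPENING is the closure, from -1 (fully open) to 1 (shut), set as the call begins (- or left out, the last holds). The fingers move at their own pace and stop on an object; FORCE is the grip in N (left out, the last holds). Time passes only in rows, so rows that do not move let the fingers close. It gives the time, the measured TCP pose, the force and the opening at its end, in the units of the state.
- robot.observe(): the state, without advancing time (a new reading comes with each control period).
- viewer.read_camera(name): name is "scene" or "top" or "wrist"; returns the picture (384x512x3 uint8, blue, green, red); there is no depth.
- viewer.camera_model(name): a dict with "fx", "fy", "cx", "cy" (pixels), "pose" (4x4, takes a point from camera to world coordinates); the wrist camera has in their place "mount" (4x4, takes a point from camera to tool coordinates, whose origin is the TCP and whose axes are the flange's). Camera axes: x right, y up, looking along -z (the intrinsics and any distortion apply to the point x, -y, -z); pixel columns grow to the right and rows downward; lengths in m; the calibration is good to about 2 mm. The wrist camera is an equidistant fisheye: a pixel r from the principal point sees the ray r / f radians off the axis. A picture is of the moment at which its call begins: read the wrist's pose just before it. camera_model takes no time and is no camera call.
- robot.hand_in(): hands the job in, once; it reports no verdict.
The state is a dict: "time": time; "qpos": joint angles; "qvel": joint speeds; "joint_efforts": joint torques, N m; "tool_pos": TCP position; "tool_rot": TCP orientation; "contact_force": force on the tool from outside, world axes, zero at the start; "torque": the same for the moment, N m; "opening": finger opening in m.
Only numpy, scipy, OpenCV 4.12 (cv2) and the standard library are available. Lean on these libraries where they do the work, as an engineer would, in place of code of your own. Each camera call takes 0.05 s, during which the arm holds its last target. There are 200 camera calls.

## Working session

There is one attempt and no reset: what is moved stays moved. The work goes in short steps, Python scripts to look and compute and a shell command to move; the robot and the scene stay as the last step left them, time stands still between calls to the robot, and variables do not carry over. Pictures are saved under pics/ and viewed, about 8 in all and at most 12, crops included, and the job is handed in when it is done.

```bash
ls; mkdir -p pics
cat > h.py <<'E'
import numpy as np,cv2
from cell import robot,viewer
from scipy.spatial.transform import Rotation as R
def T():
    s=robot.observe();M=np.eye(4)
    M[:3,:3]=R.from_euler('xyz',s['tool_rot']).as_matrix();M[:3,3]=s['tool_pos'];return M
def cam(n,t=None):
    m=viewer.camera_model(n)
    P=np.array(m['pose']) if 'pose' in m else (T() if t is None else t)@np.array(m['mount'])
    return m,P
def ray(n,u,v,t=None):
    m,P=cam(n,t)
    x=(u-m['cx'])/m['fx'];y=(v-m['cy'])/m['fy']
    if n=='wrist':
        r=np.hypot(x,y);k=np.sin(r)/r if r>1e-9 else 1;d=np.array([x*k,-y*k,-np.cos(r)])
    else: d=np.array([x,-y,-1.])
    d=P[:3,:3]@d;return P[:3,3],d/np.linalg.norm(d)
def atz(n,u,v,z,t=None):
    o,d=ray(n,u,v,t);return o+d*(z-o[2])/d[2]
def tri(*rs):
    A=0;b=0
    for o,d in rs:
        Q=np.eye(3)-np.outer(d,d);A=A+Q;b=b+Q@o
    p=np.linalg.solve(A,b);return p,[np.linalg.norm((np.eye(3)-np.outer(d,d))@(p-o)) for o,d in rs]
def proj(n,p,t=None):
    m,P=cam(n,t);c=P[:3,:3].T@(np.array(p)-P[:3,3]);x,y,z=c[0],-c[1],-c[2]
    if n=='wrist':
        h=np.hypot(x,y);a=np.arctan2(h,z);k=a/h if h>1e-9 else 1
        return m['fx']*x*k+m['cx'],m['fy']*y*k+m['cy']
    return m['fx']*x/z+m['cx'],m['fy']*y/z+m['cy']
def shot(n,f,crop=None,s=1):
    t=T();im=viewer.read_camera(n);cv2.imwrite(f'pics/{f}_raw.png',im)
    np.save(f'pics/{f}.npy',t)
    if crop: x0,y0,x1,y1=crop;im=im[y0:y1,x0:x1]
    im=cv2.resize(im,None,fx=s,fy=s,interpolation=cv2.INTER_CUBIC);cv2.imwrite(f'pics/{f}.png',im)
E
python3 - <<'E'
from h import *
shot('scene','s0',None,1.5);shot('top','t0',None,1.5)
for n in('scene','top','wrist'):print(n,viewer.camera_model(n))
print(robot.observe())
E
```

```text
pics
scene {'fx': 475.29466103794806, 'fy': 475.29466103794806, 'cx': 258.8525779312734, 'cy': 190.59456912004345, 'pose': array([[ 0.54075283,  0.64154051, -0.54406999, -0.07822972],
       [-0.84099363,  0.39865099, -0.36579653, -0.40451048],
       [-0.01777925,  0.65536491,  0.75510313,  0.9344866 ],
       [ 0.        ,  0.        ,  0.        ,  1.        ]])}
top {'fx': 382.6176645168205, 'fy': 382.6176645168205, 'cx': 262.49156537660076, 'cy': 188.28948257937546, 'pose': array([[ 0.0062334 ,  0.99499861, -0.0996941 ,  0.44863502],
       [-0.99985504,  0.00462193, -0.01638697,  0.02152045],
       [-0.01584423,  0.0997818 ,  0.99488319,  0.90463124],
       [ 0.        ,  0.        ,  0.        ,  1.        ]])}
wrist {'fx': 297.3186396354542, 'fy': 297.3186396354542, 'cx': 250.88615819114813, 'cy': 191.96463650027442, 'mount': array([[-6.11589995e-04,  9.56532286e-01,  2.91625809e-01,
         7.79924262e-02],
       [ 9.99999799e-01,  5.36293539e-04,  3.38131211e-04,
         4.31953856e-04],
       [ 1.67036383e-04,  2.91625957e-01, -9.56532421e-01,
         1.98712107e-02],
       [ 0.00000000e+00,  0.00000000e+00,  0.00000000e+00,
         1.00000000e+00]])}
{'time': 0.1, 'qpos': array([ 1.03903486e+00,  3.42638662e-01,  1.52490377e+00, -1.84799048e-05,
        1.27538565e+00, -1.45986074e-01]), 'qvel': array([ 0.00034413, -0.00179182, -0.00055918,  0.00055305, -0.00027194,
        0.00177239]), 'joint_efforts': array([ 1.93437561e-03, -4.32002592e+01, -2.44695514e+01,  7.19484617e-02,
        5.27603785e-02, -8.29389865e-05]), 'tool_pos': array([0.19746131, 0.4863254 , 0.40412795]), 'tool_rot': array([-3.14026886e+00, -1.76777430e-04,  2.75582254e+00]), 'contact_force': array([0.05872211, 0.36869777, 1.00478729]), 'torque': array([ 0.03917373, -0.01537451,  0.00058542]), 'opening': 0.09184039598900526}
```

View pics/s0.png

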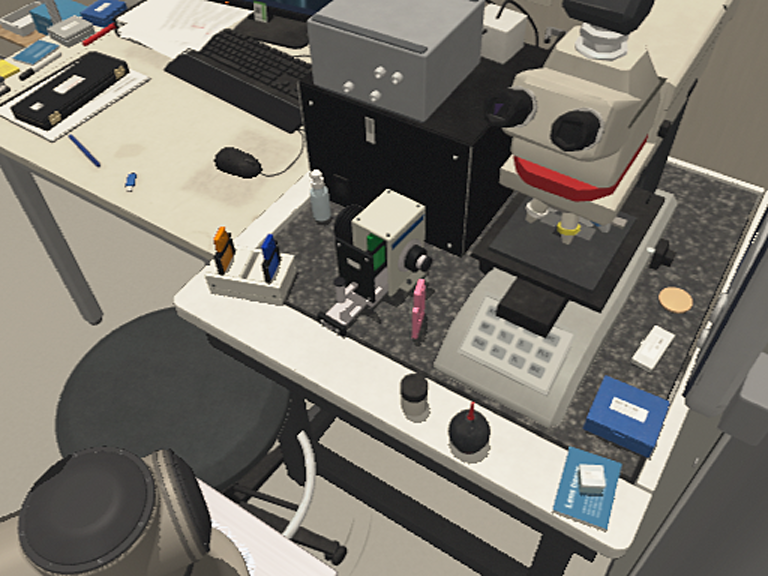

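View pics/t0.png

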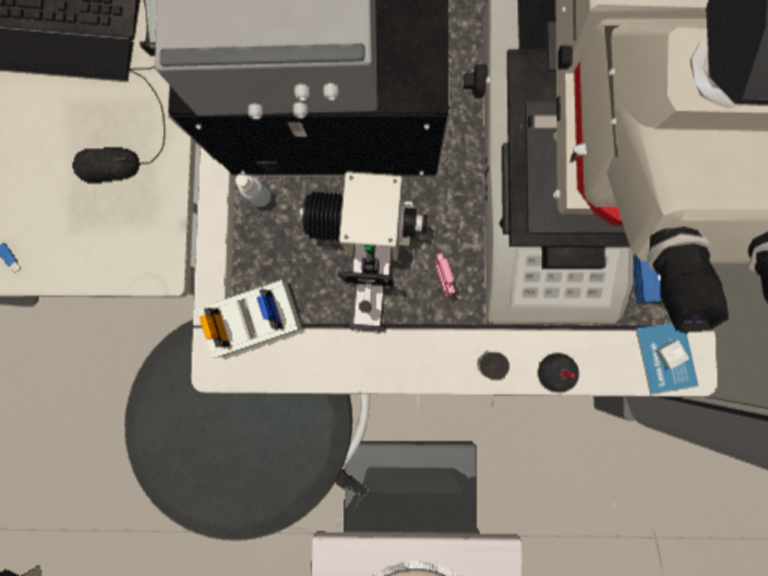

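Scene: the rack is on the left with amber in its left slot, the middle slot free and blue in the right slot. The light box with its drawer is slightly out, and the pink look-alike stands right of the rail. I'll take enlarged crops to measure.

Run:
```python
from h import *
a=cv2.imread('pics/t0_raw.png')[110:240,128:308];cv2.imwrite('pics/t0c.png',cv2.resize(a,None,fx=4.4,fy=4.4,interpolation=cv2.INTER_CUBIC))
a=cv2.imread('pics/s0_raw.png')[110:240,128:308];cv2.imwrite('pics/s0c.png',cv2.resize(a,None,fx=4.4,fy=4.4,interpolation=cv2.INTER_CUBIC))
```

```text
(no output)
```

View pics/t0c.png

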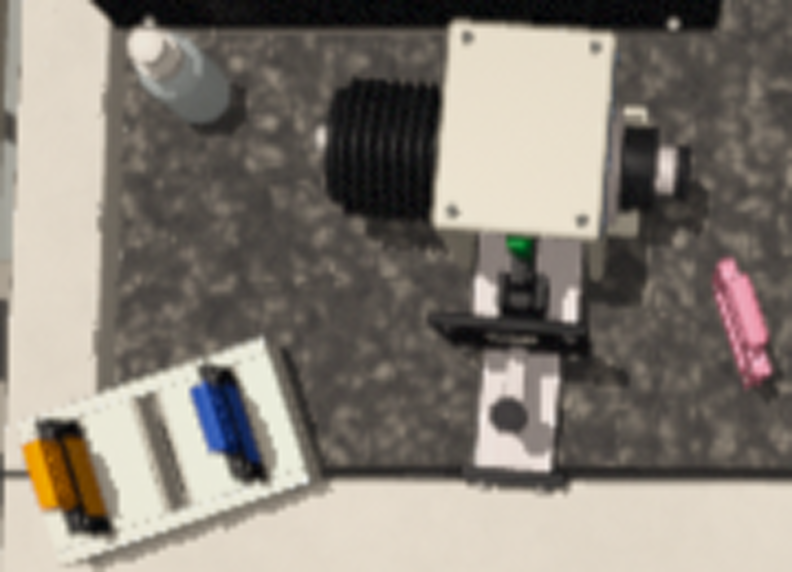

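View pics/s0c.png

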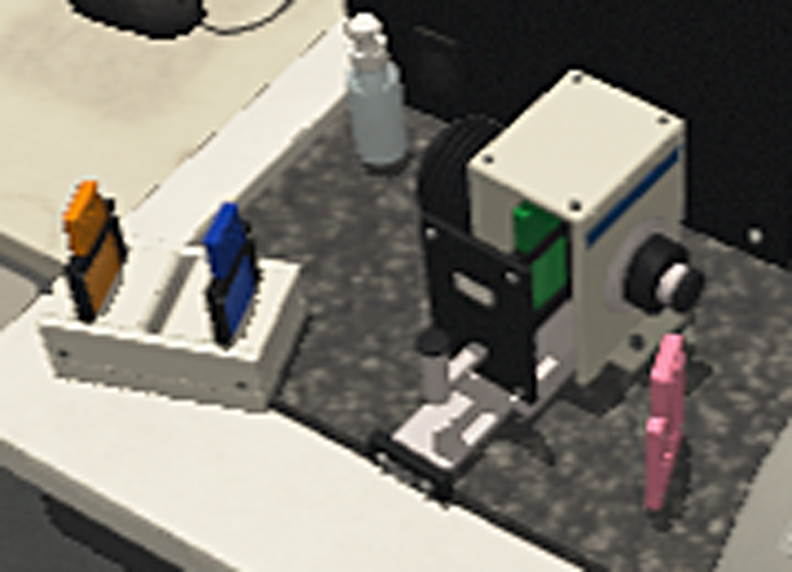

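Top crop (×4.4, offset 128,110): roof corners (450,20),(615,33),(600,240),(434,230), cap (508,414), free slot from (147,397) to (177,507). Scene crop: roof (578,70),(686,120),(582,220),(470,160), cap (433,342). Next I triangulate.

Run:
```python
from h import *
np.set_printoptions(precision=4,suppress=True)
c=lambda n,p:ray(n,p[0]/4.4+128-.4,p[1]/4.4+110-.4)
z=lambda p,h:atz('top',p[0]/4.4+128-.4,p[1]/4.4+110-.4,h)
P={}
for k,a,b in [('BL',(450,20),(578,70)),('BR',(615,33),(686,120)),('FR',(600,240),(582,220)),('FL',(434,230),(470,160)),('cap',(508,414),(433,342)),
  ('rackBR',(265,338),(300,265)),('rackFR',(312,478),(262,360)),('amber',(50,474),(82,205)),('blue',(214,415),(226,225)),('pink',(737,300),(664,385)),('slotmid',(161,452),(172,290))]:
    p,e=tri(c('top',a),c('scene',b));print(k,p,np.round(e,4))
B=[z(p,.139)for p in[(450,20),(615,33),(600,240),(434,230)]]
print('boxyaw',[np.degrees(np.arctan2((B[0]-B[3])[1],(B[0]-B[3])[0])),np.degrees(np.arctan2((B[1]-B[2])[1],(B[1]-B[2])[0])),np.degrees(np.arctan2((B[3]-B[2])[1],(B[3]-B[2])[0]))-90,np.degrees(np.arctan2((B[0]-B[1])[1],(B[0]-B[1])[0]))-90],'cent',np.mean(B,0))
a,b=z((147,397),.042),z((177,507),.042);print('slot',(a+b)/2,np.degrees(np.arctan2(*(a-b)[1::-1])))
a,b=z((265,338),.042),z((312,478),.042);print('rackR',(a+b)/2,np.degrees(np.arctan2(*(a-b)[1::-1])),np.linalg.norm(a-b))
print('cap z',z((508,414),.015+.031+.026),robot.observe()['tool_rot'])
```

```text
BL [0.6803 0.1014 0.1349] [0.0014 0.0014]
BR [0.6726 0.0243 0.1394] [0.001 0.001]
FR [0.5748 0.0306 0.1411] [0.0011 0.0011]
FL [0.579  0.1063 0.1437] [0.0015 0.0015]
cap [0.4971 0.076  0.0908] [0.0002 0.0002]
rackBR [0.5386 0.2056 0.0417] [0.0001 0.0001]
rackFR [0.4672 0.1786 0.0428] [0.001 0.001]
amber [0.4659 0.2931 0.1073] [0.0008 0.0008]
blue [0.495  0.2144 0.1082] [0.0005 0.0005]
pink [ 0.5556 -0.0357  0.0662] [0.001 0.001]
slotmid [0.4802 0.2556 0.0454] [0.0014 0.0014]
boxyaw [np.float64(-3.41595881451254), np.float64(-3.7637184647132993), np.float64(-3.278019221530897), np.float64(-4.519873008856237)] cent [0.6259 0.0667 0.139 ]
slot [0.4795 0.2572 0.042 ] 17.04888237005165
rackR [0.5026 0.1926 0.042 ] 19.865702325592686 0.07656601735596001
cap z [0.4981 0.0774 0.072 ] [-3.1403 -0.0002  2.7558]
```

Cap top is at (0.497, 0.076, 0.091), box yaw is about −3.7°, the drawer is about 37 mm out and rack yaw is about 19°. I'm moving to above the post.

```bash
python3 -m creep '[[[22,-34,0,0,0,1.5],[22,-34,0,0,0,1.5],[22,-34,0,0,0,1.5],[22,-34,0,0,0,1.5],[22,-34,0,0,0,1.5]]]'
python3 -m creep '[[[22,-34,0,0,0,1.5],[22,-34,0,0,0,1.5],[22,-34,0,0,0,1.5],[22,-34,0,0,0,1.5],[22,-34,0,0,0,1.5]]]'
python3 -m creep '[[[22,-34,0,0,0,1.5],[22,-34,0,0,0,1.5],[0,0,0,0,0,0]]]'
cat h.py >/dev/null
python3 - <<'E'
from h import *
s=robot.observe();print(s['time'],s['tool_pos'],np.degrees(s['tool_rot']),s['opening'])
shot('wrist','w1',None,1.5)
E
```

```text
time: 0.52
tool_pos: [0.3057, 0.3152, 0.4015]
tool_rot: [-3.139, -0.004, 2.905]
contact_force: [-0.1, -0.0, 0.9]
opening: 0.092
time: 0.93
tool_pos: [0.4164, 0.1382, 0.4009]
tool_rot: [-3.138, -0.005, 3.045]
contact_force: [0.4, 0.6, -0.2]
opening: 0.0917
time: 1.18
tool_pos: [0.4634, 0.0624, 0.4003]
tool_rot: [-3.137, -0.004, 3.095]
contact_force: [-1.5, 0.2, 0.6]
opening: 0.0917
1.1833 [0.46343386 0.06240546 0.40028972] [-179.70946699   -0.22155237  177.34155971] 0.09170637100484046
```

View pics/w1.png

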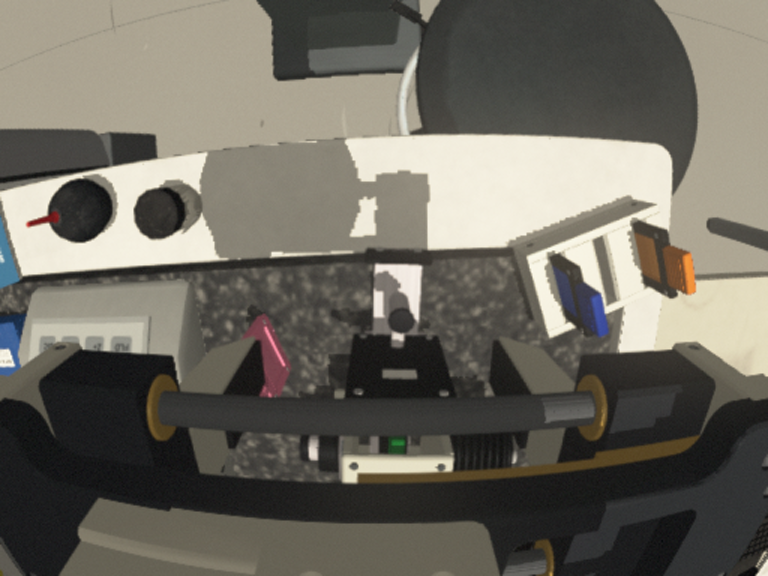

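Wrist view (×1.5): cap at (401,320), free middle slot about (607,265), green tab at (397,445), and the pink look-alike left of the rail.

Run:
```python
from h import *
t=np.load('pics/w1.npy')
print('cap',atz('wrist',401/1.5,320/1.5,.091,t),'tri',tri(ray('wrist',401/1.5,320/1.5,t),ray('top',508/4.4+127.6,414/4.4+109.6),ray('scene',433/4.4+127.6,342/4.4+109.6)))
print('slot',atz('wrist',607/1.5,265/1.5,.042,t))
a=atz('wrist',597/1.5,238/1.5,.042,t);b=atz('wrist',617/1.5,291/1.5,.042,t);print(a,b)
print('plate top ctr',atz('wrist',403/1.5,337/1.5,.134,t), 'green',atz('wrist',397/1.5,445/1.5,.12,t))
for p in[(350,467),(443,467)]:print('roofscrew',atz('wrist',p[0]/1.5,p[1]/1.5,.139,t))
```

```text
cap [0.49647271 0.07642166 0.091     ] tri (array([0.49705998, 0.07620611, 0.09040448]), [np.float64(0.00041314825770685895), np.float64(4.3454961934189815e-05), np.float64(0.0004182826173660029)])
slot [0.47563003 0.2576265  0.042     ]
[0.45199121 0.24568809 0.042     ] [0.49956051 0.2707187  0.042     ]
plate top ctr [0.49100602 0.07577347 0.134     ] green [0.58180234 0.07022348 0.12      ]
roofscrew [0.58559354 0.03720283 0.139     ]
roofscrew [0.5893358  0.10131238 0.139     ]
```

```bash
python3 -m creep '[[[3,7,-20,0,-5,0],[3,7,-25,0,-5,-1],[0,0,-30,0,0,0],[0,0,-30,0,0,0],[0,0,0,0,0,0]]]'
python3 - <<'E'
from h import *
t=T();print(np.round(t,4)); g=t[:3,3]+.159*t[:3,2];print('grasp',g,'need',np.array([.497,.076,.080])-g)
E
```

```text
time: 1.65
tool_pos: [0.4656, 0.0812, 0.2926]
tool_rot: [3.132, 0.177, 3.07]
contact_force: [-1.4, 0.3, -1.6]
opening: 0.092
[[-0.982   0.0694  0.1759  0.4656]
 [ 0.07    0.9975 -0.0028  0.0812]
 [-0.1757  0.0096 -0.9844  0.2926]
 [ 0.      0.      0.      1.    ]]
grasp [0.49353497 0.08078318 0.13607714] need [ 0.00346503 -0.00478318 -0.05607714]
```

```bash
python3 -m creep '[[[2,-3,-15,0,0,0],[2,-2,-20,0,0,0],[0,0,-20,0,0,0],[0,0,0,0,0,0]]]'
python3 -m creep '[[[0,0,0,0,0,0],[0,0,0,0,0,0],[0,0,0,0,0,0],[0,0,0,0,0,0],[0,0,0,0,0,0]]]' 1 25
python3 -m creep '[[[0,0,0,0,0,0],[0,0,0,0,0,0],[0,0,0,0,0,0],[0,0,0,0,0,0],[0,0,0,0,0,0]]]' 1 25
python3 - <<'E'
from h import *
t=T(); g=t[:3,3]+.159*t[:3,2];print('grasp',g)
E
```

```text
time: 1.98
tool_pos: [0.4686, 0.08, 0.2391]
tool_rot: [3.13, 0.176, 3.074]
contact_force: [-0.5, 0.2, 0.2]
opening: 0.0916
time: 2.4
tool_pos: [0.4698, 0.082, 0.2453]
tool_rot: [3.129, 0.182, 3.076]
contact_force: [0.7, -0.2, -0.2]
opening: 0.0627
time: 2.82
tool_pos: [0.4702, 0.082, 0.2471]
tool_rot: [3.129, 0.186, 3.075]
contact_force: [0.1, -0.6, -0.9]
opening: 0.0301
grasp [0.49965795 0.08204141 0.09087609]
```

```bash
python3 -m creep '[[[-2,-6,-13,0,0,0],[0,0,-2,0,0,0],[0,0,-1,0,0,0],[0,0,-1,0,0,0]]]' 1 25
python3 - <<'E'
from h import *
t=T(); g=t[:3,3]+.159*t[:3,2];print('grasp',g)
E
```

```text
time: 3.15
tool_pos: [0.4688, 0.0759, 0.2311]
tool_rot: [3.129, 0.188, 3.075]
contact_force: [-2.2, 0.4, 10.4]
opening: 0.0173
grasp [0.49858401 0.07601823 0.07492398]
```

```bash
python3 -m creep '[[[-8,0.5,0,0,0,0],[-12,0.8,0,0,0,0],[-14,0.9,0,0,0,0],[-14,0.9,0,0,0,0],[-12,0.8,0,0,0,0]]]' 1 40
python3 - <<'E'
from h import *
t=T(); g=t[:3,3]+.159*t[:3,2];print('grasp',g,robot.observe()['contact_force'])
E
```

```text
time: 3.57
tool_pos: [0.4086, 0.0803, 0.2322]
tool_rot: [3.128, 0.193, 3.074]
contact_force: [1.3, -0.9, -1.6]
opening: 0.0166
grasp [0.43909704 0.08033272 0.07614166] [ 1.34162688 -0.86134268 -1.55996689]
```

```bash
python3 -m creep '[[[-5,0.3,0,0,0,0],[-5,0.3,0,0,0,0],[-3,0,0,0,0,0],[0,0,0,0,0,0]]]' 1 40
python3 - <<'E'
from h import *
t=T(); g=t[:3,3]+.159*t[:3,2];print('grasp',g,robot.observe()['contact_force'])
E
```

```text
time: 3.9
tool_pos: [0.3993, 0.081, 0.234]
tool_rot: [3.127, 0.212, 3.073]
contact_force: [0.5, -0.2, -4.6]
opening: 0.0167
grasp [0.43287063 0.08108687 0.07862798] [ 0.54544013 -0.24189475 -4.63840158]
```

```bash
python3 -m creep '[[[0,0,0,0,0,0],[0,0,0,0,0,0],[0,0,0,0,0,0],[0,0,0,0,0,0],[0,0,0,0,0,0]]]' -0.1
python3 -m creep '[[[0,0,10,0,0,0],[-2,0,25,0,0,0],[0,0,30,0,4,0],[0,0,30,0,4,0],[0,0,30,0,4,0]]]' -0.1
python3 -m creep '[[[20,-2,20,0,0,0],[20,-2,10,0,0,0],[20,-1,0,0,0,0],[0,0,0,0,0,0]]]' 0.2
python3 - <<'E'
from h import *
t=T();print(np.round(t,4)); g=t[:3,3]+.159*t[:3,2];print('grasp',g)
shot('wrist','w2',None,1);shot('top','t2',None,1)
a=cv2.imread('pics/w2_raw.png')[140:384,110:400];b=cv2.imread('pics/t2_raw.png')[120:250,128:300]
a=cv2.resize(a,(580,488));b=cv2.resize(b,None,fx=4.4,fy=4.4,interpolation=cv2.INTER_CUBIC)
cv2.imwrite('pics/w2c.png',a)
E
```

```text
time: 4.32
tool_pos: [0.3995, 0.0812, 0.2343]
tool_rot: [3.127, 0.212, 3.073]
contact_force: [-0.5, 0.5, -0.1]
opening: 0.0451
time: 4.73
tool_pos: [0.3929, 0.0813, 0.3586]
tool_rot: [-3.141, -0.021, 3.075]
contact_force: [1.0, -0.0, -0.0]
opening: 0.0503
time: 5.07
tool_pos: [0.4546, 0.0764, 0.3981]
tool_rot: [-3.141, -0.013, 3.076]
contact_force: [-0.2, -0.2, 0.1]
opening: 0.037
[[-9.977e-01  6.600e-02 -1.300e-02  4.546e-01]
 [ 6.600e-02  9.978e-01  5.000e-04  7.640e-02]
 [ 1.300e-02 -3.000e-04 -9.999e-01  3.981e-01]
 [ 0.000e+00  0.000e+00  0.000e+00  1.000e+00]]
grasp [0.45250379 0.07650804 0.23912095]
```

View pics/w2c.png

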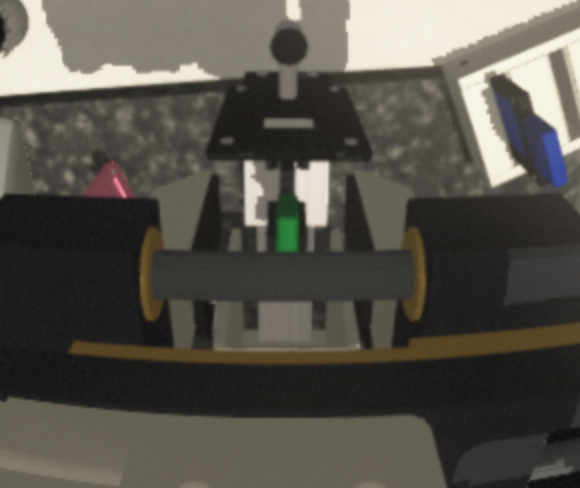

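Wrist crop (×2, offset 110,140): cap at (289,45), near edge of the green tab's top at (287,216). The drawer is out with green standing in it.

Run:
```python
from h import *
t=np.load('pics/w2.npy')
c=atz('wrist',289/2+110,45/2+140,.091,t);print('cap',c)
e=atz('wrist',287.5/2+110,216/2+140,.125,t);print('tab near edge',e,'centre',e+.017*np.array([.9977,-.066,0]))
print('from cap',c+.0935*np.array([.9977,-.066,0]))
# green in top image: predicted pixel
print(proj('top',[.527,.0735,.125]))
im=cv2.imread('pics/t2_raw.png').astype(int);b,g,r=im[...,0],im[...,1],im[...,2]
m=(g>1.5*r)&(g>1.5*b)&(g>60);ys,xs=np.nonzero(m);print(len(xs),xs.min() if len(xs) else 0,xs.max() if len(xs) else 0,ys.min() if len(xs) else 0,ys.max() if len(xs) else 0)
```

```text
cap [0.4302726  0.08150606 0.091     ]
tab near edge [0.50606165 0.07563797 0.125     ] centre [0.52302255 0.07451597 0.125     ]
from cap [0.52355755 0.07533506 0.091     ]
(np.float64(243.40187334122604), np.float64(188.0844490731645))
0 0 0 0 0
```

```bash
python3 -m creep '[[[25,0,0,0,-0.7,0],[25,-1,0,0,0,0],[20,0,-15,0,0,0],[0,0,-20,0,0,0],[0,0,-20,0,0,0]]]' 0.2
python3 - <<'E'
from h import *
t=T();print(np.round(t[:3,:3],3)); g=t[:3,3]+.159*t[:3,2];print('need',(np.array([.523,.075,.112])-g)*1000)
E
```

```text
time: 5.58
tool_pos: [0.5203, 0.0765, 0.3419]
tool_rot: [3.141, -0.005, 3.077]
contact_force: [-0.1, 0.9, -0.3]
opening: 0.0365
[[-0.998  0.064 -0.005]
 [ 0.064  0.998  0.001]
 [ 0.005  0.    -1.   ]]
need [  3.51892865  -1.61155215 -70.94556   ]
```

```bash
python3 -m creep '[[[2,-1,-20,0,-0.3,0],[2,-1,-20,0,0,0],[0,0,-18,0,0,0],[0,0,-8,0,0,0],[0,0,0,0,0,0]]]' 0.2
python3 - <<'E'
from h import *
t=T(); g=t[:3,3]+.159*t[:3,2];print('need',(np.array([.523,.075,.112])-g)*1000)
E
```

```text
time: 6.0
tool_pos: [0.5178, 0.0751, 0.2669]
tool_rot: [-3.142, -0.016, 3.078]
contact_force: [0.5, 0.5, 0.7]
opening: 0.0363
need [ 7.76321226 -0.27511773  4.11346076]
```

```bash
python3 -m creep '[[[4,0,2,0,-0.7,0],[3,0,1,0,-0.3,0],[0,0,-1,0,0,0]]]' 0.2
python3 - <<'E'
from h import *
t=T();print(robot.observe()['tool_rot']); g=t[:3,3]+.159*t[:3,2];print('need',(np.array([.523,.075,.112])-g)*1000)
E
```

```text
time: 6.25
tool_pos: [0.5248, 0.0754, 0.2706]
tool_rot: [3.14, 0.003, 3.078]
contact_force: [-0.1, 0.2, -0.5]
opening: 0.0372
[3.14033339e+00 2.79191472e-03 3.07844458e+00]
need [-2.23561233 -0.58499767  0.3826431 ]
```

```bash
python3 -m creep '[[[-2,-1,0,0,0,0],[0,0,-1,0,0,0],[0,0,-1,0,0,0],[0,0,-1,0,0,0],[0,0,0,0,0,0]]]' 1 25
python3 -m creep '[[[0,0,0,0,0,0]]]' 1 25
python3 - <<'E'
from h import *
t=T();print(robot.observe()['tool_rot']); g=t[:3,3]+.159*t[:3,2];print('g',g,'need',(np.array([.523,.075,.112])-g)*1000)
E
```

```text
time: 6.67
tool_pos: [0.5233, 0.0744, 0.2705]
tool_rot: [3.14, 0.009, 3.079]
contact_force: [-0.4, 0.6, -1.8]
opening: 0.0097
time: 6.75
tool_pos: [0.5232, 0.0743, 0.2705]
tool_rot: [3.14, 0.009, 3.079]
contact_force: [0.9, -1.2, -0.9]
opening: 0.0101
[3.14001825 0.00885815 3.0785342 ]
g [0.52463302 0.07450913 0.11149182] need [-1.63301534  0.49086686  0.508185  ]
```

```bash
python3 -m creep '[[[0,0,6,0,0,0],[0,0,12,0,-0.2,0],[0,0,15,0,-0.2,0],[0,0,15,0,0,0],[0,0,15,0,0,0]]]' 1 30
python3 - <<'E'
from h import *
t=T();print(robot.observe()['tool_rot'],robot.observe()['contact_force']); g=t[:3,3]+.159*t[:3,2];print('g',g)
E
```

```text
time: 7.17
tool_pos: [0.522, 0.0743, 0.3349]
tool_rot: [3.14, 0.008, 3.078]
contact_force: [0.4, 0.4, -0.4]
opening: 0.0097
[3.14000666 0.00841549 3.07842837] [ 0.41958225  0.39048833 -0.37858145]
g [0.52338658 0.07448592 0.1758947 ]
```

```bash
python3 -m creep '[[[0,0,20,0,0,0],[0,0,25,0,0,0],[0,0,20,0,0,0],[0,15,0,0,0,3],[2,25,0,0,0,4]]]' 1 30
python3 -m creep '[[[2,28,0,0,0,4],[4,28,0,0,0,4],[4,25,0,0,0,4],[4,25,0,0,0,4],[0,10,0,0,0,0]]]' 1 30
python3 -m creep '[[[0,0,0,0,0,0],[0,0,0,0,0,0]]]' 1 30
python3 - <<'E'
from h import *
t=T();print(np.degrees(robot.observe()['tool_rot']),robot.observe()['opening']); g=t[:3,3]+.159*t[:3,2];print('g',g)
shot('wrist','w3')
x,y=proj('wrist',[.478,.257,.042],t);print(x,y)
x0,y0=int(max(0,x-130)),int(max(0,y-100));im=cv2.imread('pics/w3_raw.png')[y0:y0+200,x0:x0+260];print(x0,y0,im.shape)
cv2.imwrite('pics/w3c.png',cv2.resize(im,None,fx=3,fy=3,interpolation=cv2.INTER_CUBIC))
E
```

```text
time: 7.58
tool_pos: [0.5232, 0.1121, 0.4123]
tool_rot: [3.142, 0.018, -3.085]
contact_force: [0.8, 0.2, -1.9]
opening: 0.01
time: 8.0
tool_pos: [0.5358, 0.2337, 0.4203]
tool_rot: [3.141, 0.027, -2.79]
contact_force: [-1.2, -0.8, -1.1]
opening: 0.0099
time: 8.17
tool_pos: [0.5351, 0.2356, 0.4214]
tool_rot: [3.141, 0.027, -2.789]
contact_force: [-1.1, -0.6, -0.5]
opening: 0.0098
[ 179.99087069    1.55251943 -159.80336213] 0.00984497181393785
g [0.53909096 0.23709712 0.26244876]
284.35870929784954 122.15968193512053
154 22 (200, 260, 3)
```

View pics/w3c.png

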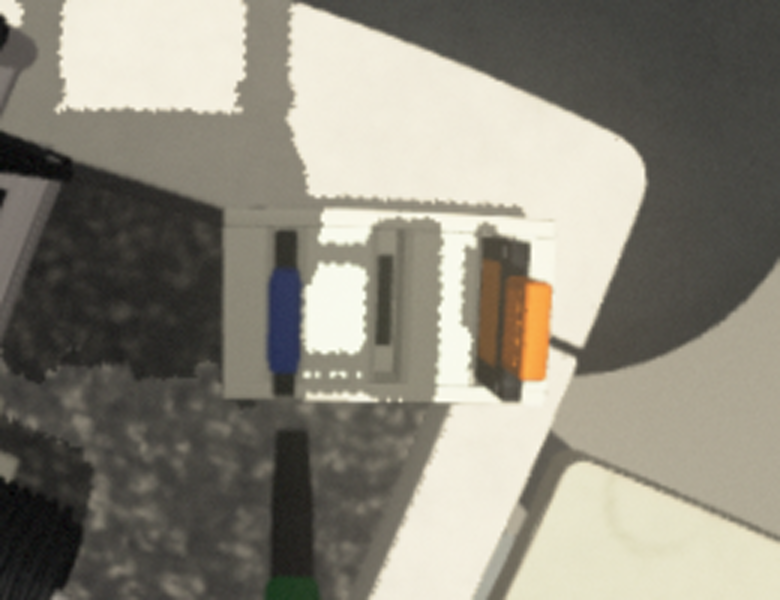

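Wrist crop (×3, offset 154,22): free slot mouth centred at (387,304), rack left edge (223,208)–(222,398), held green filter's foot edge at (291,432) and tab at (290,578).

Run:
```python
from h import *
t=np.load('pics/w3.npy');q=lambda x,y,z:atz('wrist',x/3+154-.3,y/3+22-.3,z,t)
g=t[:3,3]+.159*t[:3,2]
a=lambda d:np.degrees(np.arctan2(d[1],d[0]))
for k,p,r in[('L',(223,208),(222,398)),('slot',(386,230),(387,380)),('slotL',(370,230),(370,380)),('blue top',(285,268),(286,372))]:
    z=.110 if 'blue' in k else .042
    A,B=q(*p,z),q(*r,z);print(k,(A+B)/2,a(B-A),np.linalg.norm(A-B))
C=[q(*p,.042) for p in[(223,208),(222,398),(545,403),(555,218)]];print('rack',np.mean(C,0),a(C[0]-C[3])-270,a(C[1]-C[2])-270,np.linalg.norm(C[1]-C[2]))
print('tool xdir',a(-t[:3,0]),'g',g)
X=np.array([-t[0,0],-t[1,0],0]);Y=np.array([-X[1],X[0],0])
foot=g+.0865*t[:3,2]
for k,p,z in[('foot',(291,432),foot[2]),('foot5',(291,432),foot[2]+.005),('tab',(290,578),foot[2]+.072)]:
    d=q(*p,z)-g;print(k,d@X,d@Y)
```

```text
L [0.50253924 0.19369836 0.042     ] 19.124601670874714 0.07719818588376975
slot [0.48035545 0.25564508 0.042     ] 21.566089736721 0.06098651640877284
slotL [0.48274291 0.2494273  0.042     ] 21.00768522893576 0.06091341233119542
blue top [0.49304937 0.21763953 0.11      ] 20.63587242728335 0.03418759652817446
rack [0.47983279 0.25678524 0.042     ] -340.1758961553818 -340.23389190361536 0.1345793698006188
tool xdir 20.196637865923016 g [0.53909096 0.23709712 0.26244876]
foot -0.028303571082263602 -0.0005498246619859125
foot5 -0.02949762754896591 -0.0005451741303846946
tab -0.01798838634578501 -0.0006888691743700241
```

```bash
python3 -m creep '[[[-15,5,0,-0.3,0.9,0],[-18,6,0,0,0,0],[-16,5,-10,0,0,0],[-8,3,-20,0,0,0],[0,0,-20,0,0,0]]]' 1 30
cat > g.py <<'E'
import sys
from h import *
tx,ty,tz=map(float,sys.argv[1:4]);s=robot.observe()
t=T();g=t[:3,3]+.159*t[:3,2]
print('need',np.round((np.array([tx,ty,tz])-g)*1000,1),'z',round(g[2],4),'rpy',np.round(np.degrees(s['tool_rot']),2),'F',np.round(s['contact_force'],1),'op',round(s['opening'],4),'t',s['time'])
E
python3 g.py .480 .257 .150
```

```text
time: 8.63
tool_pos: [0.477, 0.2478, 0.3753]
tool_rot: [-3.14, 0.018, -2.804]
contact_force: [-0.3, 0.2, -2.1]
opening: 0.0098
need [  0.1   8.5 -66.4] z 0.2164 rpy [-179.9     1.05 -160.66] F [-0.3  0.2 -2.1] op 0.0098 t 8.6333
```

```bash
python3 -m creep '[[[0,4,-12,-0.1,0.5,0.3],[0,4,-18,0,0,0.3],[0,0,-18,0,0,0],[0,0,-10,0,0,0],[0,0,0,0,0,0]]]' 1 30
python3 g.py .480 .257 .150
```

```text
time: 9.05
tool_pos: [0.4766, 0.2508, 0.3133]
tool_rot: [-3.14, 0.003, -2.803]
contact_force: [-0.2, 0.9, -1.4]
opening: 0.0099
need [ 2.9  6.3 -4.3] z 0.1543 rpy [-1.7991e+02  1.6000e-01 -1.6059e+02] F [-0.2  0.9 -1.4] op 0.0099 t 9.05
```

```bash
python3 -m creep '[[[2,4,0,0,0,0.4],[1,2.5,-2,0,0,0.2],[0,1,-1,0,0,0],[0,0,0,0,0,0]]]' 1 30
python3 g.py .480 .257 .150
```

```text
time: 9.38
tool_pos: [0.4815, 0.2575, 0.3121]
tool_rot: [-3.14, 0.005, -2.795]
contact_force: [0.2, 0.0, -1.3]
opening: 0.0098
need [-2.3 -0.5 -3.1] z 0.1531 rpy [-179.9     0.26 -160.15] F [ 0.2  0.  -1.3] op 0.0098 t 9.3833
```

```bash
python3 -m creep '[[[-2,-0.5,-2,0,0,0],[0,0,-5,0,0,0],[0,0,-6,0,0,0],[0,0,-4,0,0,0]]]' 1 30
python3 g.py .480 .257 .0975
```

```text
time: 9.72
tool_pos: [0.4798, 0.2573, 0.2962]
tool_rot: [-3.14, 0.01, -2.795]
contact_force: [-0.3, -0.8, -0.4]
opening: 0.0098
need [ -1.3  -0.5 -39.8] z 0.1373 rpy [-179.9     0.55 -160.14] F [-0.3 -0.8 -0.4] op 0.0098 t 9.7167
```

```bash
python3 -m creep '[[[-1,-0.4,-3,0,0,0],[-0.4,0,-3,0,0,0],[0,0,-3,0,0,0]]]' 1 20
python3 g.py .480 .257 .0975
python3 -m creep '[[[0,0,-3,0,0,0],[0,0,-3,0,0,0]]]' 1 20
python3 g.py .480 .257 .0975
```

```text
time: 9.97
tool_pos: [0.4779, 0.2568, 0.2855]
tool_rot: [-3.14, 0.008, -2.795]
contact_force: [0.2, 0.2, -0.9]
opening: 0.0098
need [  0.8   0.1 -29. ] z 0.1265 rpy [-179.9     0.46 -160.14] F [ 0.2  0.2 -0.9] op 0.0098 t 9.9667
time: 10.13
tool_pos: [0.4787, 0.257, 0.2799]
tool_rot: [-3.14, 0.012, -2.795]
contact_force: [1.7, 1.0, -0.2]
opening: 0.0101
need [ -0.5  -0.4 -23.4] z 0.1209 rpy [-179.9     0.67 -160.14] F [ 1.7  1.  -0.2] op 0.0101 t 10.1333
```

```bash
python3 -m creep '[[[0,0,-4,0,-0.2,0],[0,0,-4,0,0,0],[0,0,-4,0,0,0]]]' 1 20
python3 g.py .480 .257 .0975
python3 -m creep '[[[0,0,-4,0,0,0],[0,0,-3,0,0,0]]]' 1 20
python3 g.py .480 .257 .0975
```

```text
time: 10.38
tool_pos: [0.4787, 0.257, 0.267]
tool_rot: [-3.138, 0.016, -2.795]
contact_force: [-0.4, 0.9, -0.9]
opening: 0.01
need [ -1.3  -0.4 -10.5] z 0.108 rpy [-179.82    0.91 -160.14] F [-0.4  0.9 -0.9] op 0.01 t 10.3833
time: 10.55
tool_pos: [0.4784, 0.2569, 0.2585]
tool_rot: [-3.138, 0.014, -2.795]
contact_force: [-0.1, 0.3, -0.4]
opening: 0.0098
need [-0.7 -0.2 -2. ] z 0.0995 rpy [-179.82    0.81 -160.14] F [-0.1  0.3 -0.4] op 0.0098 t 10.55
```

```bash
python3 -m creep '[[[0,0,-1.5,0,0,0],[0,0,-1.5,0,0,0]]]' 1 15
python3 g.py .480 .257 .0965
python3 -m creep '[[[0,0,-1,0,0,0],[0,0,0,0,0,0]]]' 1 10
python3 g.py .480 .257 .0965
```

```text
time: 10.72
tool_pos: [0.4785, 0.2569, 0.2551]
tool_rot: [-3.138, 0.014, -2.795]
contact_force: [-3.7, -1.7, 18.8]
opening: 0.0097
need [-0.8 -0.2  0.3] z 0.0962 rpy [-179.82    0.8  -160.14] F [-3.7 -1.7 18.8] op 0.0097 t 10.7167
time: 10.88
tool_pos: [0.4787, 0.257, 0.2555]
tool_rot: [-3.138, 0.016, -2.795]
contact_force: [0.4, 0.3, -1.5]
opening: 0.0098
need [-1.2 -0.4 -0. ] z 0.0965 rpy [-179.82    0.9  -160.13] F [ 0.4  0.3 -1.5] op 0.0098 t 10.8833
```

```bash
python3 -m creep '[[[0,0,0,0,0,0],[0,0,0,0,0,0],[0,0,-0.5,0,0,0]]]' 0.5 10
python3 -m creep '[[[0,0,10,0,0,0],[0,0,15,0,0,0],[0,0,15,0,0,0],[0,0,15,0,0,0],[0,0,5,0,0,0]]]' 0.5 10
python3 g.py .4656 .296 .16
```

```text
time: 11.13
tool_pos: [0.4789, 0.2571, 0.2554]
tool_rot: [-3.138, 0.017, -2.795]
contact_force: [0.5, 0.3, -0.1]
opening: 0.0219
time: 11.55
tool_pos: [0.4783, 0.2568, 0.3178]
tool_rot: [-3.138, 0.012, -2.795]
contact_force: [0.7, -0.7, 1.0]
opening: 0.0228
need [-14.7  39.    1.2] z 0.1588 rpy [-179.82    0.7  -160.14] F [ 0.7 -0.7  1. ] op 0.0228 t 11.55
```

```bash
python3 -m creep '[[[-5,14,0,-0.2,0.6,0],[-6,15,0,0,0,0],[-3,8,0,0,0,0],[0,1,0,0,0,0]]]' 0.48 10
python3 g.py .4656 .296 .10
python3 - <<'E'
from h import *
shot('scene','s3');a=cv2.imread('pics/s3_raw.png')[120:230,120:270];cv2.imwrite('pics/s3c.png',cv2.resize(a,None,fx=5,fy=5,interpolation=cv2.INTER_CUBIC))
E
```

```text
time: 11.88
tool_pos: [0.4644, 0.2954, 0.3211]
tool_rot: [-3.139, 0.006, -2.797]
contact_force: [-0.5, -0.1, -0.2]
opening: 0.0239
need [  0.1   0.7 -62.1] z 0.1621 rpy [-179.83    0.35 -160.24] F [-0.5 -0.1 -0.2] op 0.0239 t 11.8833
```

View pics/s3c.png

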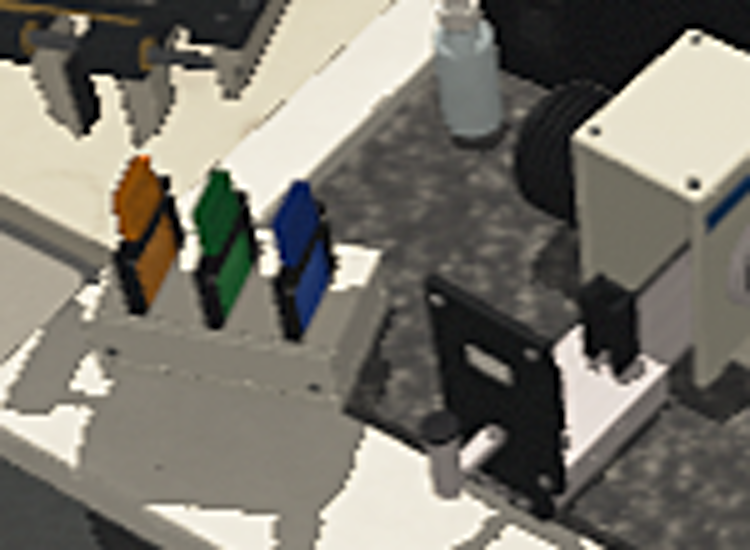

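The green filter stands level with the blue and amber ones, the drawer is open, and the fingers are above amber. Descending now.

```bash
python3 -m creep '[[[0,1,-12,0,0,0.1],[0,0,-14,0,0,0],[0,0,-10,0,0,0],[0,0,0,0,0,0]]]' 0.48 10
python3 g.py .4656 .296 .098
```

```text
time: 12.27
tool_pos: [0.4651, 0.295, 0.2837]
tool_rot: [-3.137, 0.007, -2.794]
contact_force: [-0.3, 0.1, -0.5]
opening: 0.0236
need [ -0.8   1.3 -26.7] z 0.1247 rpy [-179.76    0.4  -160.08] F [-0.3  0.1 -0.5] op 0.0236 t 12.2667
```

```bash
python3 -m creep '[[[0,1,-8,0,0,0],[0,0.5,-10,0,0,0],[0,0,-8,0,0,0],[0,0,-2,0,0,0]]]' 0.48 10
python3 g.py .4656 .296 .098
python3 -m creep '[[[0,0,-1,0,0,0],[0,0,-1,0,0,0],[0,0,-0.5,0,0,0],[0,0,0,0,0,0]]]' 1 25
python3 g.py .4656 .296 .098
```

```text
time: 12.6
tool_pos: [0.4658, 0.2957, 0.2538]
tool_rot: [-3.137, 0.007, -2.795]
contact_force: [-1.0, 0.9, -0.3]
opening: 0.0238
need [-1.6  0.6  3.2] z 0.0948 rpy [-179.74    0.43 -160.14] F [-1.   0.9 -0.3] op 0.0238 t 12.6
time: 12.93
tool_pos: [0.4657, 0.2961, 0.2503]
tool_rot: [-3.139, 0.006, -2.796]
contact_force: [-1.5, 1.4, -2.1]
opening: 0.0101
need [-1.2 -0.   6.7] z 0.0913 rpy [-179.83    0.36 -160.19] F [-1.5  1.4 -2.1] op 0.0101 t 12.9333
```

```bash
python3 -m creep '[[[0,0,5,0,0,0],[0,0,12,0,0,0],[0,0,20,0,0,0],[0,0,25,0,0,0],[0,0,30,0,0,0]]]' 1 30
python3 -m creep '[[[0,0,30,0,0,0],[0,0,30,0,0,0],[5,-20,10,0,0,-2],[12,-28,0,0,0,-4],[15,-28,0,0,0,-4]]]' 1 30
python3 g.py .575 .071 .255
python3 -m creep '[[[15,-28,0,0,0,-4],[15,-28,0,0,0,-4],[15,-28,0,0,0,-3],[10,-20,0,0,0,-1],[0,-5,0,0,0,0]]]' 1 30
python3 g.py .575 .071 .255
```

```text
time: 13.35
tool_pos: [0.4641, 0.2954, 0.3405]
tool_rot: [-3.137, -0.006, -2.795]
contact_force: [0.4, -0.2, -1.3]
opening: 0.0097
time: 13.77
tool_pos: [0.4938, 0.2209, 0.4249]
tool_rot: [-3.137, 0.01, -2.965]
contact_force: [0.1, -0.1, -1.0]
opening: 0.0096
need [  79.5 -149.4  -10.9] z 0.2659 rpy [-179.75    0.56 -169.89] F [ 0.1 -0.1 -1. ] op 0.0096 t 13.7667
time: 14.18
tool_pos: [0.5509, 0.1023, 0.4299]
tool_rot: [-3.133, 0.018, 3.093]
contact_force: [-0.3, 0.0, -0.1]
opening: 0.0099
need [ 21.3 -29.9 -15.9] z 0.2709 rpy [-179.52    1.02  177.2 ] F [-0.3  0.  -0.1] op 0.0099 t 14.1833
```

```bash
python3 -m creep '[[[10,-15,-4,0.4,-0.5,-0.7],[9,-13,-4,0,0,0],[0,0,-4,0,0,0],[0,0,0,0,0,0]]]' 1 30
python3 g.py .575 .071 .255
python3 - <<'E'
from h import *
t=T();shot('wrist','w4');x,y=proj('wrist',[.523,.075,.073],t);print(x,y)
im=cv2.imread('pics/w4_raw.png')[60:260,150:350]
cv2.imwrite('pics/w4c.png',cv2.resize(im,None,fx=3,fy=3,interpolation=cv2.INTER_CUBIC))
E
```

```text
time: 14.52
tool_pos: [0.5699, 0.0714, 0.4187]
tool_rot: [-3.14, 0.026, 3.079]
contact_force: [-1.0, 0.1, -2.5]
opening: 0.0096
need [ 0.9  0.1 -4.8] z 0.2598 rpy [-179.91    1.51  176.41] F [-1.   0.1 -2.5] op 0.0096 t 14.5167
251.97940989257486 123.8732710387479
```

View pics/w4c.png

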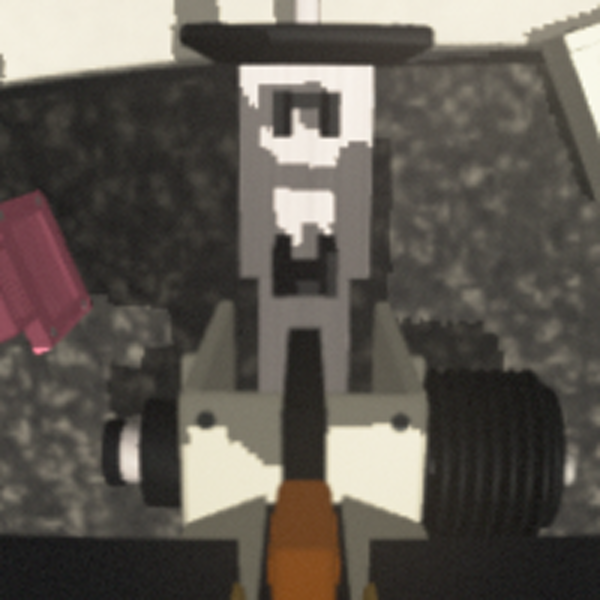

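Wrist crop (×3, offset 150,60): drawer guides at (275–340, 90–137) and (273–335, 235–297), slot line near column 305, held amber foot edge at (305,330) and tab edge at (302,482).

Run:
```python
from h import *
np.set_printoptions(precision=4,suppress=True)
t=np.load('pics/w4.npy');q=lambda x,y,z:atz('wrist',x/3+150-.3,y/3+60-.3,z,t)
g=t[:3,3]+.159*t[:3,2]
for z in(.025,.073):
  print(z,[q(x,y,z)[:2] for x,y in[(306,90),(307,137),(304,235),(304,297)]])
print('plate rear top',q(306,62,.134),'plate front', q(306,25,.134),'rail right/left edge',q(258,380,.015),q(348,380,.015))
s=np.radians(-3.65);X=np.array([np.cos(s),np.sin(s),0]);Y=np.array([-X[1],X[0],0])
foot=g+.0813*t[:3,2]
for k,p,z in[('foot5',(305,330),foot[2]+.005),('tab',(302,482),foot[2]+.072),('tab2',(302,482),foot[2]+.1)]:
    d=q(*p,z)-g;print(k,d@X,d@Y)
print('tz',t[:3,2],'g',g)
```

```text
0.025 [array([0.4847, 0.0772]), array([0.5043, 0.0763]), array([0.5453, 0.0725]), array([0.5719, 0.0708])]
0.073 [array([0.4858, 0.077 ]), array([0.5028, 0.0763]), array([0.5385, 0.073 ]), array([0.5617, 0.0715])]
plate rear top [0.4788 0.0774 0.134 ] plate front [0.4679 0.0781 0.134 ] rail right/left edge [0.6107 0.0476 0.015 ] [0.6132 0.088  0.015 ]
foot5 -0.02768331851972364 0.0002274178086099716
tab -0.01661436236250019 -0.000278445361037547
tab2 -0.029045468030341772 -0.0001773383381575373
tz [ 0.0263 -0.0033 -0.9996] g [0.5741 0.0709 0.2598]
```

```bash
python3 -m creep '[[[-14,1,0,0,0.6,0],[-16,1,0,0,0.5,0],[-14,1,-5,0,0,0],[-5,0.5,-8,0,0,0],[0,0,0,0,0,0]]]' 1 30
python3 g.py .5237 .0745 .170
```

```text
time: 14.98
tool_pos: [0.5171, 0.0798, 0.4064]
tool_rot: [-3.139, 0.006, 3.087]
contact_force: [0.1, -0.3, -1.6]
opening: 0.01
need [  5.7  -4.9 -77.4] z 0.2474 rpy [-179.87    0.33  176.84] F [ 0.1 -0.3 -1.6] op 0.01 t 14.9833
```

```bash
python3 -m creep '[[[4,-2.5,-12,0,0,-0.3],[2,-2.5,-15,0,0,-0.2],[0,0,-18,0,0,0],[0,0,-15,0,0,0],[0,0,-5,0,0,0]]]' 1 30
python3 g.py .5237 .0745 .170
```

```text
time: 15.4
tool_pos: [0.5232, 0.0791, 0.3444]
tool_rot: [-3.14, 0.014, 3.085]
contact_force: [-0.7, -0.1, -0.7]
opening: 0.0097
need [ -1.7  -4.2 -15.4] z 0.1854 rpy [-179.93    0.83  176.75] F [-0.7 -0.1 -0.7] op 0.0097 t 15.4
```

```bash
python3 -m creep '[[[0,-4,0,0,0.3,-0.4],[-1,0,-2,0,0,0],[0,0,-2,0,0,0],[0,0,0,0,0,0]]]' 1 30
python3 g.py .5237 .0745 .170
```

```text
time: 15.73
tool_pos: [0.5227, 0.076, 0.3415]
tool_rot: [-3.14, 0.009, 3.08]
contact_force: [-0.3, -0.7, -1.0]
opening: 0.01
need [ -0.5  -1.2 -12.6] z 0.1826 rpy [-179.92    0.54  176.45] F [-0.3 -0.7 -1. ] op 0.01 t 15.7333
```

```bash
python3 -m creep '[[[0,-1.3,0,0,0,0],[0,0,-4,0,0,0],[0,0,-5,0,0,0],[0,0,-4,0,0,0]]]' 1 25
python3 g.py .5237 .0745 .1063
```

```text
time: 16.07
tool_pos: [0.5234, 0.0746, 0.3305]
tool_rot: [-3.141, 0.015, 3.08]
contact_force: [-0.2, 1.3, -1.7]
opening: 0.01
need [ -2.1   0.2 -65.2] z 0.1715 rpy [-179.94    0.87  176.45] F [-0.2  1.3 -1.7] op 0.01 t 16.0667
```

```bash
python3 -m creep '[[[-1.5,0,-3,0,0.4,0],[0,0,-3,0,0,0],[0,0,-3,0,0,0]]]' 1 20
python3 g.py .5237 .0745 .1063
python3 -m creep '[[[-0.5,0,-3,0,0,0],[0,0,-3,0,0,0],[0,0,-3,0,0,0]]]' 1 20
python3 g.py .5237 .0745 .1063
```

```text
time: 16.32
tool_pos: [0.5215, 0.0745, 0.32]
tool_rot: [-3.14, 0.007, 3.079]
contact_force: [0.2, 0.2, -1.1]
opening: 0.0099
need [  1.2   0.3 -54.7] z 0.161 rpy [-179.91    0.37  176.44] F [ 0.2  0.2 -1.1] op 0.0099 t 16.3167
time: 16.57
tool_pos: [0.5209, 0.0746, 0.3097]
tool_rot: [-3.14, 0.006, 3.079]
contact_force: [-0.7, -0.4, -1.8]
opening: 0.0097
need [  1.9   0.2 -44.4] z 0.1507 rpy [-179.91    0.33  176.44] F [-0.7 -0.4 -1.8] op 0.0097 t 16.5667
```

```bash
python3 -m creep '[[[1.5,0,-2,0,0,0],[0,0,-3,0,0,0],[0,0,-3,0,0,0]]]' 1 20
python3 g.py .5237 .0745 .1063
python3 -m creep '[[[0,0,-4,0,0,0],[0,0,-4,0,0,0]]]' 1 20
python3 g.py .5237 .0745 .1063
```

```text
time: 16.82
tool_pos: [0.5226, 0.0746, 0.3008]
tool_rot: [-3.14, 0.006, 3.079]
contact_force: [-0.4, -0.7, -1.3]
opening: 0.0097
need [  0.2   0.2 -35.5] z 0.1418 rpy [-179.91    0.33  176.44] F [-0.4 -0.7 -1.3] op 0.0097 t 16.8167
time: 16.98
tool_pos: [0.5228, 0.0746, 0.2922]
tool_rot: [-3.14, 0.007, 3.08]
contact_force: [-0.7, -0.2, -1.3]
opening: 0.0098
need [ -0.1   0.2 -27. ] z 0.1333 rpy [-179.91    0.37  176.45] F [-0.7 -0.2 -1.3] op 0.0098 t 16.9833
```

```bash
python3 -m creep '[[[0,0,-4,0,0,0],[0,0,-4,0,0,0],[0,0,-4,0,0,0]]]' 1 20
python3 g.py .5237 .0745 .1063
python3 -m creep '[[[0,0,-4,0,0,0],[0,0,-3,0,0,0],[0,0,-3,0,0,0]]]' 1 20
python3 g.py .5237 .0745 .1063
```

```text
time: 17.23
tool_pos: [0.5227, 0.0746, 0.2788]
tool_rot: [-3.14, 0.006, 3.08]
contact_force: [0.2, 0.4, -1.9]
opening: 0.0099
need [ -0.    0.2 -13.5] z 0.1198 rpy [-179.91    0.37  176.44] F [ 0.2  0.4 -1.9] op 0.0099 t 17.2333
time: 17.48
tool_pos: [0.5226, 0.0746, 0.2673]
tool_rot: [-3.14, 0.006, 3.08]
contact_force: [-0.2, 0.0, -0.9]
opening: 0.0099
need [ 0.2  0.2 -2. ] z 0.1083 rpy [-179.91    0.33  176.45] F [-0.2  0.  -0.9] op 0.0099 t 17.4833
```

```bash
python3 -m creep '[[[0,0,-1.3,0,0,0],[0,0,-1.2,0,0,0]]]' 1 12
python3 g.py .5237 .0745 .1063
python3 -m creep '[[[0,0,-1,0,0,0],[0,0,0,0,0,0]]]' 1 8
python3 g.py .5237 .0745 .1063
```

```text
time: 17.65
tool_pos: [0.5228, 0.0746, 0.2651]
tool_rot: [-3.14, 0.007, 3.08]
contact_force: [-3.4, -0.1, 16.4]
opening: 0.0101
need [-0.2  0.2  0.2] z 0.1061 rpy [-179.91    0.37  176.44] F [-3.4 -0.1 16.4] op 0.0101 t 17.65
time: 17.82
tool_pos: [0.5232, 0.0746, 0.2654]
tool_rot: [-3.14, 0.009, 3.08]
contact_force: [-0.1, 0.3, -1.0]
opening: 0.0097
need [-0.9  0.2 -0.1] z 0.1064 rpy [-179.92    0.52  176.45] F [-0.1  0.3 -1. ] op 0.0097 t 17.8167
```

```bash
python3 -m creep '[[[0,0,0,0,0,0],[0,0,0,0,0,0],[0,0,-0.3,0,0,0]]]' 0.45 10
python3 -m creep '[[[0,0,10,0,0,0],[0,0,20,0,0,0],[0,0,25,0,0,0],[0,0,25,0,0,0],[0,0,15,0,0,0]]]' 0.45 10
python3 -m creep '[[[-25,1.5,0,0,0,0],[-30,2,0,0,0,0],[-30,2,0,0,0,0],[-20,1,0,0,0,0],[0,0,0,0,0,0]]]' 1 20
python3 - <<'E'
from h import *
s=robot.observe();print(s['tool_pos'],np.degrees(s['tool_rot']),s['opening'],s['time'])
shot('wrist','w5');im=cv2.imread('pics/w5_raw.png');cv2.imwrite('pics/w5.png',cv2.resize(im,None,fx=1.5,fy=1.5))
E
```

```text
time: 18.07
tool_pos: [0.5235, 0.0746, 0.2657]
tool_rot: [-3.14, 0.011, 3.08]
contact_force: [-0.1, 1.9, 0.3]
opening: 0.0235
time: 18.48
tool_pos: [0.522, 0.0745, 0.3625]
tool_rot: [-3.14, 0.001, 3.079]
contact_force: [-0.1, 0.4, 0.5]
opening: 0.0254
time: 18.9
tool_pos: [0.4142, 0.0809, 0.3705]
tool_rot: [-3.141, 0.015, 3.079]
contact_force: [0.4, 0.6, 0.5]
opening: 0.0007
[0.41418543 0.08094955 0.37053883] [-179.94631286    0.86199759  176.40021169] 0.0007234499442946831 18.9
```

View pics/w5.png

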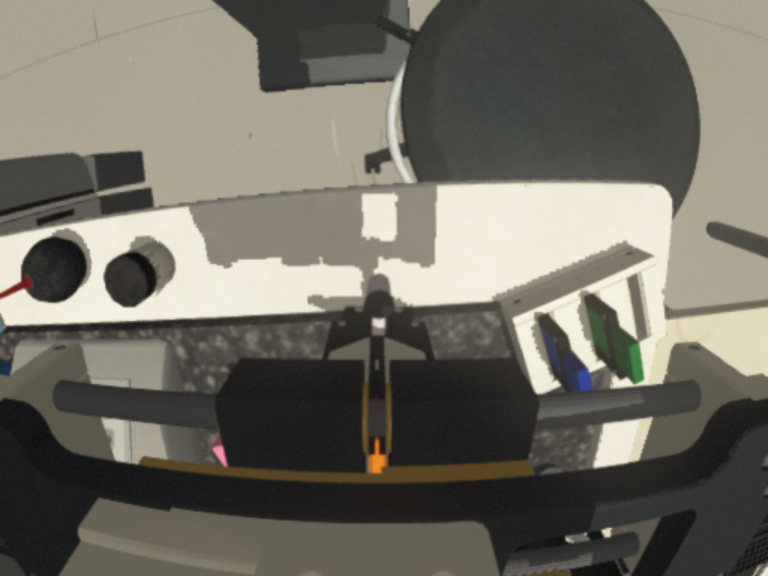

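Amber is in the drawer and green and blue are in the rack; the closed fingers are above the post in front of the plate. Next I lower to just above cap height and push the plate.

```bash
python3 -m creep '[[[8,0,-15,0,0.4,0],[0,0,-20,0,0,0],[0,0,-20,0,0,0],[0,0,-15,0,0,0],[0,0,0,0,0,0]]]' 1 20
python3 g.py .430 .081 .123
```

```text
time: 19.37
tool_pos: [0.4295, 0.0805, 0.3029]
tool_rot: [-3.141, 0.024, 3.078]
contact_force: [0.0, 0.2, 0.3]
opening: 0.0005
need [ -3.4   0.8 -21. ] z 0.144 rpy [-179.98    1.4   176.38] F [0.  0.2 0.3] op 0.0005 t 19.3667
```

```bash
python3 -m creep '[[[0,0,-10,0,0.5,0],[0,0,-7,0,0.3,0],[5,0,-1,0,0,0],[6,-0.4,0,0,0,0],[6,-0.4,0,0,0,0]]]' 1 20
python3 g.py .560 .073 .123
python3 -m creep '[[[6,-0.4,-1,0,0,0],[6,-0.4,-1,0,0,0],[8,-0.5,-1,0,0,0],[8,-0.5,-1,0,0,0],[8,-0.5,-1,0,0,0]]]' 1 20
python3 g.py .560 .073 .123
```

```text
time: 19.78
tool_pos: [0.4504, 0.0795, 0.2851]
tool_rot: [-3.14, 0.012, 3.078]
contact_force: [-0.9, -0.2, -0.3]
opening: 0.0005
need [107.8  -6.2  -3.2] z 0.1262 rpy [-179.93    0.69  176.36] F [-0.9 -0.2 -0.3] op 0.0005 t 19.7833
time: 20.2
tool_pos: [0.4904, 0.077, 0.2814]
tool_rot: [-3.141, 0.014, 3.078]
contact_force: [-2.0, -0.8, 1.2]
opening: 0.0006
need [67.4 -3.7  0.6] z 0.1224 rpy [-179.94    0.79  176.37] F [-2.  -0.8  1.2] op 0.0006 t 20.2
```

Pushing smoothly at about 2 N; continuing.

```bash
python3 -m creep '[[[8,-0.5,0,0,0,0],[8,-0.5,0,0,0,0],[8,-0.5,0,0,0,0],[8,-0.5,0,0,0,0],[8,-0.5,0,0,0,0]]]' 1 20
python3 g.py .560 .073 .123
python3 -m creep '[[[6,-0.4,0,0,0,0],[6,-0.4,0,0,0,0],[4,-0.3,0,0,0,0]]]' 1 20
python3 g.py .560 .073 .123
```

```text
time: 20.62
tool_pos: [0.5351, 0.0742, 0.2811]
tool_rot: [-3.141, 0.014, 3.078]
contact_force: [-1.4, 0.4, 1.6]
opening: 0.0001
need [22.7 -0.9  0.9] z 0.1221 rpy [-179.94    0.78  176.37] F [-1.4  0.4  1.6] op 0.0001 t 20.6167
time: 20.87
tool_pos: [0.5539, 0.0728, 0.281]
tool_rot: [-3.141, 0.014, 3.078]
contact_force: [-0.5, -1.2, 0.5]
opening: 0.0003
need [3.9 0.5 1. ] z 0.122 rpy [-179.94    0.82  176.35] F [-0.5 -1.2  0.5] op 0.0003 t 20.8667
```

```bash
python3 -m creep '[[[4,-0.2,0,0,0,0],[3,-0.2,0,0,0,0]]]' 1 20
python3 g.py .560 .073 .123
python3 -m creep '[[[3,-0.2,0,0,0,0],[3,-0.2,0,0,0,0]]]' 1 20
python3 g.py .560 .073 .123
```

```text
time: 21.03
tool_pos: [0.559, 0.0726, 0.2804]
tool_rot: [-3.14, 0.003, 3.078]
contact_force: [-18.3, 0.3, 11.5]
opening: 0.0005
need [0.6 0.6 1.6] z 0.1214 rpy [-1.7993e+02  1.5000e-01  1.7634e+02] F [-18.3   0.3  11.5] op 0.0005 t 21.0333
time: 21.2
tool_pos: [0.5614, 0.0727, 0.2799]
tool_rot: [-3.14, -0.013, 3.078]
contact_force: [-12.6, 0.3, 8.4]
opening: 0.0004
need [0.7 0.5 2.1] z 0.1209 rpy [-179.89   -0.76  176.34] F [-12.6   0.3   8.4] op 0.0004 t 21.2
```

Home: the grip point stopped with −18 N. Now I back off, go clear and look.

```bash
python3 -m creep '[[[-6,0.4,0,0,0,0],[-20,1,0,0,0,0],[-20,1,15,0,0,0],[-20,1,30,0,0,0],[-20,0,30,0,0,0]]]' 1 20
python3 -m creep '[[[-30,-20,20,0,0,0],[-20,-30,10,0,0,0],[-15,-30,0,0,0,0],[0,-30,0,0,0,0],[0,0,0,0,0,0]]]' 1 20
python3 - <<'E'
from h import *
s=robot.observe();print(s['tool_pos'],s['contact_force'],s['time'])
shot('scene','s6');shot('top','t6')
a=cv2.imread('pics/s6_raw.png')[120:230,120:280];b=cv2.imread('pics/t6_raw.png')[110:240,128:308]
a=cv2.resize(a,(640,440),interpolation=cv2.INTER_CUBIC);cv2.imwrite('pics/s6c.png',a)
b=cv2.resize(b,None,fx=4.4,fy=4.4,interpolation=cv2.INTER_CUBIC);cv2.imwrite('pics/t6c.png',b)
E
```

```text
time: 21.62
tool_pos: [0.4735, 0.0758, 0.3504]
tool_rot: [-3.139, -0.023, 3.077]
contact_force: [0.5, 0.1, 0.4]
opening: 0.0003
time: 22.03
tool_pos: [0.403, -0.0352, 0.3888]
tool_rot: [-3.137, -0.005, 3.084]
contact_force: [0.1, -0.0, -0.3]
opening: 0.0002
[ 0.40296411 -0.03524868  0.38877652] [ 0.12107663 -0.00196409 -0.2902219 ] 22.0333
```

View pics/s6c.png

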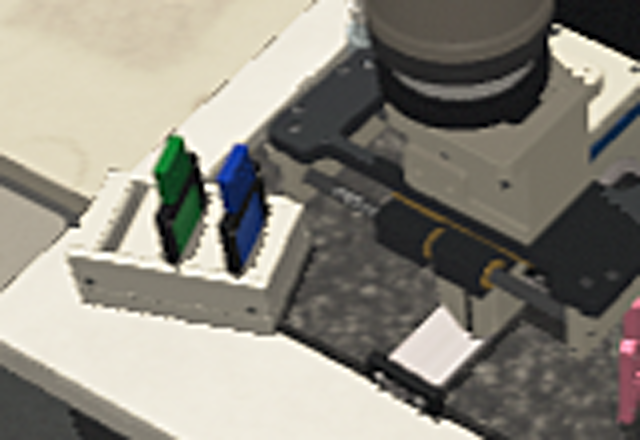

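View pics/t6c.png

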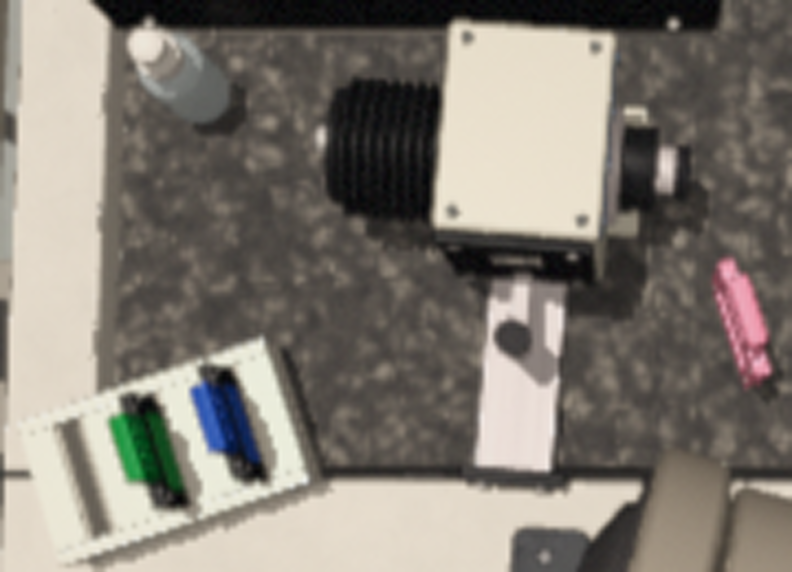

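Top view: the front plate lies on the box's front edge, cap at (513,338). Green and blue stand in the rack, and the pink look-alike and bottle are at their old pixels. A quick numeric check, then hand-in.

Run:
```python
from h import *
c=lambda x,y,z:atz('top',x/4.4+127.6,y/4.4+109.6,z)
a=c(513,338,.091);b=c(508,414,.091);f=(c(600,240,.139)+c(434,230,.139))/2
print('cap',a,'moved in',a[0]-b[0],'roof front edge',f[0],'cap to edge mm (43.5 expected)',(f[0]-a[0])*1e3)
print(robot.observe()['contact_force']);robot.hand_in()
```

```text
cap [0.53400928 0.0741169  0.091     ] moved in 0.03701264769715967 roof front edge 0.5766748177455381 cap to edge mm (43.5 expected) 42.66554186651883
[ 0.14244022  0.21270277 -0.64831474]
the job is handed in; nothing more can be done
```

I completed the job and handed it in after about 22 s of robot time. I pulled the drawer out by its post, lowered the green filter into the rack's middle slot, lowered the amber filter into the drawer and pushed the drawer shut. `hand_in()` gives no verdict, so whether it passed isn't confirmed.

- **Filters:** both touched their slot floors gently, at about 19 N for green and 16 N for amber on the wrist (limit 40 N). The foot heights at contact match the slot floors. The last pictures show green standing level with blue.
- **Drawer:** the push ended against the box at about 18 N. The post cap measures 42.7 mm from the box's front edge, where 43.5 mm is expected at home. The top view shows the front plate on the box edge.
- **Other things:** the blue filter, the pink look-alike and the lens cleaner look unmoved. I didn't re-measure the blower or the jar at the end, but the arm did not come near them.
- **Robot:** it stood clear of everything, with contact force near zero.
- **Not checked:** amber could not be seen after the drawer closed. Its seating rests on the floor contact and the view from just before the push.

No check failed. Rows often fell short or drifted by a few millimetres, so I corrected the position before each grasp and insertion.

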